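# Nip a module in a test fixture with the small knob of a concentric pair

## Task

Stand the slim black box upright in the test fixture, on the bed between the two low guide rails with its wider faces along the rails, and let go of it. Then turn only the small bar-shaped knob on top clockwise until the ram has pushed the box up against the stop screw of the jaw and holds it with a gentle, firm nip of about 10 N (never more than 20 N), and let go. The large ring under the knob is already set and turns very easily: it must not move. Do not push the ram itself, and leave the tub, the bit tube and the disc where they are.

Things in the scene. Friction and masses are not known exactly. Their poses are not given: they have to be found in the camera images.
- fixture: Test fixture, fixed: dark steel bed plate 230 x 96 x 10 mm, origin at the centre of its underside, x along its length towards the fixed jaw, z up. Grey gear housing (80 x 80 mm, top at z = 52 mm) round the vertical knob axis at x = -68, y = 0. Jaw: aluminium block up to z = 58 mm at x = 92 to 114 mm; its stop screw's round foot (diameter 30 mm) faces the ram at x = 77 to 83 mm, set differently each time, not measured.
- nest (a point): Where the box's centre goes when it is set down clear of ram and stop screw: fixture x = 50, y = 0, z = 48 mm; axes as the fixture's. Two guide rails 10 mm high on the bed (z = 10 to 20 mm, fixture x = 24 to 76 mm), 40 mm apart, leave the box's 32 mm side 4 mm of play either side; its 46 mm side goes along x. Pushed up, its centre ends at x = 54 to 60 mm.
- ram: Ram with a round pad of diameter 24 mm; origin at the middle of its pushing face, which looks along the fixture's +x to the stop screw, 36 mm above the bench. It starts at fixture x = 17 to 22 mm, moves 16 mm forward per radian that the small knob turns clockwise seen from above, and stays where it is left. Its nose is sprung: 8 N per mm it is pressed in.
- knob_grip (a point): Middle of the small top knob's bar grip, on the knob axis, 83 mm above the bench. The bar is 32 mm long, 12 mm thick, 72 to 94 mm above the bench, on a skirt of diameter 38 mm (69 to 72 mm); x is along the bar, y across it, z up. It turns stiffly, 0.24 N m; each newton at the ram adds 0.016 N m. It stays when let go. It meets the load after 0.5 to 1.35 rad clockwise.
- ring_lug (a point): Outer end of the lug on the rim of the large black ring, 34 mm from the knob axis, 60 mm above the bench. The ring (diameter 58 mm, top 68 mm above the bench) lies right under the small knob, on the same axis, and turns freely and lightly (0.04 N m): fingers that rub on it carry it round. It does not drive the ram.
- module_center (a point): Centre (half-way up) of the slim black box, 46 x 32 x 76 mm, standing upright, 0.12 kg; its x is along the 46 mm side, y along the 32 mm side, z up.
- tub: Bystander: white tub with lid, diameter 63 mm, 55 mm high; origin at the centre of its underside.
- bits: Bystander: clear tube of driver bits with black caps, 33 x 78 x 33 mm, lying along its y; origin at the centre of its underside.
- disc: Bystander: flat knurled steel disc, diameter 34 mm, 8 mm high; origin at the centre of its underside.
Not all that is in view belongs to the job. Leave any blue, pink or yellow look-alike of the part that bears module_center alone.

How it is judged:
By the outcome, as a careful person would: the job done as asked, in the order asked, and still so for the second after the job is handed in, with the robot touching nothing.
It also fails if it takes over 72 s, if anything falls off the work surface, if the arm or the gripper's body presses on something with over 40 N, if the wrist force passes 120 N, or if a joint passes its speed limit or range.

## Robot

A 7-joint arm with a two-finger parallel gripper is mounted at the origin on a cart in front of the work surface, level with it; the furniture and walls round the work are solid. World frame = base frame: x ahead of the robot, y to its left, z up, the work surface at z = 0. Lengths are in m, angles in degrees, forces in N, time in s.
With the tool pointing down it reaches from about 0.425 to 0.875 m from the base axis. Payload 4.7 kg.
Tool frame: the origin (TCP) lies at the very end of the fingers, on their centre line; the grasp point (between the pads) lies 19 mm behind it; z points along the fingers, y is the line along which they close (so a half turn about z gives the same grasp; the last joint's range is limited). The gripper opens to 87 mm and grips with 3 to 60 N. Pads are 19 mm wide; open, the fingers measure 117 mm over their backs; the gripper's body (75 mm by 190 mm) begins 51 mm behind the grasp point.
Start: joints at [64.635, 18.392, -4.016, 83.108, 1.295, 78.541, -3.26], TCP at [0.287, -0.583, 0.223] pointing down, gripper open.
Joint ranges: [-163.93, 163.93], [-17.29, 119.83], [-79.2, 71.16], [3.27, 140.29], [-89.18, 269.18], [5.43, 117.66], [-154.24, 154.24]. Speed limits (degrees/s): [147.25, 147.25, 180, 180, 180, 180, 180].

## Interface

Orientations are given as [roll, pitch, yaw] about the fixed x, y, z axes, in that order (R = Rz(yaw) Ry(pitch) Rx(roll)).
In Python, from cell import get_obs, eyes, env gives the robot as it stands.
- The arm moves only by the tool servo_tool, never from a script. Its argument "series" is a list that holds one entry, the list of rows, each a list of 7 numbers: the shift along the tool's x, y, z in units of 300 mm (1.0 is 300 mm), then the turn, a rotation vector about the tool's x, y, z in units of pi rad (1.0 is pi rad), then the opening, from 0 (shut) to 1 (fully open). In form: [[[tx, ty, tz, wx, wy, wz, gripper], ...]]. A call has 1 to 12 rows; each row is the pose to reach, as a shift and turn from the pose commanded when the call began, along the tool's axes at that moment, turning the shorter way round; what a row does not reach only later rows make up. A row lasts 1/12 s, in which the tool goes at most 41.7 mm and 7.16 degrees, less where a joint would pass 70% of its speed; a pose out of reach is approached as far as the arm can. A call with a number of a shift or a turn outside -1 to 1 is refused whole. A call with a gripper value outside its range is refused whole. The fingers move at their own pace and stop on an object; "grip_force" is the grip in N (left out, the last holds). Time passes only in rows, so rows that repeat a pose let the fingers close. It gives the time, the measured TCP pose, the force, the opening and the grip force at its end, in the units of the state.
- get_obs(): the state, without advancing time (a new reading comes with each control period).
- eyes.read_camera(name): name is "scene" or "top" or "wrist"; returns a dict with "frame" (400x640x3 uint8, red, green, blue), "depth" (400x640 float32, m along the optical axis (not along the pixel's ray), 0 where there is no reading), "fx", "fy", "cx", "cy" (pixels), "origin" and "rotation" of the camera in the world; the wrist camera has in their place "mount" (4x4, takes a point from camera to tool coordinates, whose origin is the TCP and whose axes are the flange's). Camera axes: x right, y down, z forward; pixel columns grow to the right and rows downward; lengths in m; the calibration is good to about 2 mm. The wrist camera is an equidistant fisheye: a pixel r from the principal point sees the ray r / f radians off the axis. A picture is of the moment at which its call begins: read the wrist's pose just before it.
- env.sign_off(): hands the job in; it is judged then, once.
The state is a dict: "time_s": time; "qpos": joint angles; "joint_velocities": joint speeds; "effort": joint torques, N m; "tool_pos": TCP position; "tool_rot": TCP orientation; "force": force on the tool from outside, world axes, zero at the start; "wrist_torque": the same for the moment, N m; "grip_width": finger opening in m; "grasp_force": force on a finger pad.
Only numpy, scipy, OpenCV 4.12 (cv2) and the standard library are available. Lean on these libraries where they do the work, as an engineer would, in place of code of your own. Each camera call takes 0.05 s, during which the arm holds its last target. There are 200 camera calls.

## Working session

There is one attempt and no reset: what is moved stays moved. The work goes in short steps, Python scripts to look and compute and a tool call to move; the robot and the scene stay as the last step left them, time stands still between calls to the robot, and variables do not carry over. Pictures are saved under pics/ and viewed, at most 10 in all, crops included, and the job is handed in when it is done.

Besides the shell and the picture viewer there is one more tool, called after "Emit:" as name([rows], argument=value, ...), one row to a line, values as JSON. servo_tool: Moves the arm, as the interface text tells. Shifts and turns lie within -1 to 1; 1 stands for 300 mm of shift or pi rad of turn. Its arguments: {"type":"object","properties":{"series":{"type":"array"},"grip_force":{"type":"number"}},"required":["series"]}

```bash
mkdir -p pics; cat > h.py <<'E'
import numpy as np,cv2
from cell import get_obs,eyes,env
from scipy.spatial.transform import Rotation as R
def cloud(c):
    d=c['depth'];v,u=np.mgrid[0:d.shape[0],0:d.shape[1]]
    p=np.dstack([(u-c['cx'])/c['fx']*d,(v-c['cy'])/c['fy']*d,d])
    w=p@np.array(c['rotation']).T+np.array(c['origin']);w[d==0]=np.nan
    return w
def save(n,im): cv2.imwrite('pics/'+n+'.png',cv2.cvtColor(im,cv2.COLOR_RGB2BGR))
E
python3 - <<'E'
from h import *
for n in('scene','top'):
    c=eyes.read_camera(n);save(n,c['frame']);np.save(n+'.npy',cloud(c));np.save(n+'_f.npy',c['frame']);print(n,c['origin'],c['rotation'],c['fx'])
o=get_obs();print(o['tool_pos'],o['tool_rot'],o['time_s'],o['grip_width'])
E
```

```text
Traceback (most recent call last):
  File "h.py", line 7, in cloud
    w=p@np.array(c['rotation']).T+np.array(c['origin']);w[d==0]=np.nan
      ~~~~~~~~~~~~~~~~~~~~~~~~~~~^~~~~~~~~~~~~~~~~~~~~~
ValueError: operands could not be broadcast together with shapes (400,640) (3,)
```

View pics/scene.png

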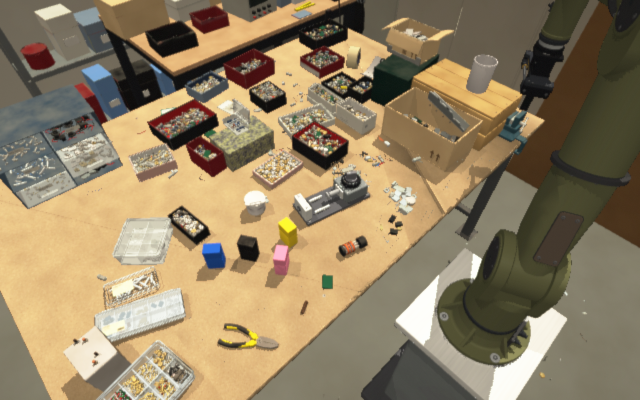

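The scene view shows the fixture at about (332,198), the black box at (248,247), and look-alikes in blue (213,256), pink (281,260) and yellow (288,232). The rotation is not a matrix, so I'll check its format.

```bash
python3 - <<'E'
from h import *
for n in('scene','top','wrist'):
    c=eyes.read_camera(n);save(n+'1',c['frame']);print(n,{k:v for k,v in c.items() if k not in('frame','depth')})
    np.savez(n,**c)
o=get_obs();print(o['tool_pos'],o['tool_rot'],o['time_s'],o['grip_width'])
E
```

```text
scene {'fx': 380.389572916435, 'fy': 380.389572916435, 'cx': 321.443747062058, 'cy': 206.7240697165456, 'origin': array([-0.00156134,  0.56817654,  0.90479123]), 'rotation': array([-139.95078986,   -0.51384282, -134.0829069 ])}
top {'fx': 476.8491219974559, 'fy': 476.8491219974559, 'cx': 317.79744081603724, 'cy': 198.9143088914077, 'origin': array([0.34114462, 0.06676393, 1.31319134]), 'rotation': array([-1.72195122e+02,  5.28093515e-02, -9.16383865e+01])}
wrist {'fx': 309.70691628693146, 'fy': 309.70691628693146, 'cx': 318.29827080003344, 'cy': 198.4349128100474, 'mount': array([[-8.62022362e-04, -9.60842661e-01, -2.77093192e-01,
         7.55027205e-02],
       [ 9.99999467e-01, -9.85491656e-04,  3.06324822e-04,
        -2.68769023e-04],
       [-5.67402986e-04, -2.77092780e-01,  9.60842999e-01,
        -1.62140980e-01],
       [ 0.00000000e+00,  0.00000000e+00,  0.00000000e+00,
         1.00000000e+00]])}
[ 0.28649885 -0.58308559  0.22187323] [-1.79932921e+02  5.32045514e-03  2.61735243e+01] 0.2 0.08665769986941181
```

View pics/top1.png

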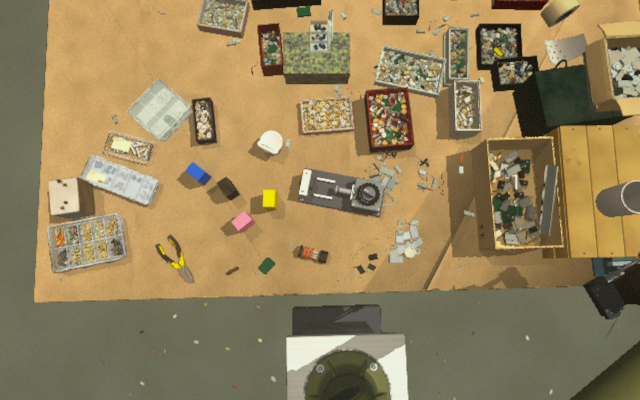

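Top view: fixture with its jaw at (306,180) and knob at (369,192), black box at (228,187). The candidates are black (228,187), blue (198,173), yellow (269,199) and pink (242,221). Black is the one described. Next I'll measure it and make a close crop.

```bash
sed -i "s/np.array(c\['rotation'\]).T/R.from_euler('xyz',c['rotation'],degrees=True).as_matrix().T/" h.py
python3 - <<'E'
from h import *
def rect(p): 
    r=cv2.minAreaRect((p*1000).astype(np.float32));return [np.round(x,1) for x in r]
for n in('top','scene'):
    c=np.load(n+'.npz');w=cloud(c);f=c['frame'].astype(int);x,y,z=w[...,0],w[...,1],w[...,2]
    sel=(x>.3)&(x<.42)&(y>.25)&(y<.5)
    tm=(z>.01)&(z<.15)
    if n=='top':
        reg=tm.copy();v,u=np.mgrid[0:400,0:640];reg&=(abs(u-228)<18)&(abs(v-187)<18)
        bb=w[reg];print('around',np.round(bb.min(0),3),np.round(bb.max(0),3))
        c0=np.nanmedian(bb,0)
        fx=tm&(u>290)&(u<390)&(v>160)&(v<222)
        c1=w[fx];cc=c1.mean(0);print('fix',cc)
    P=w[tm&(np.hypot(x-c0[0],y-c0[1])<.06)&(abs(z-.076)<.006)];print(n,'box top',len(P),rect(P[:,:2]),np.median(P[:,2]))
    near=np.hypot(x-cc[0],y-cc[1])<.16
    for a,b in((.005,.014),(.048,.0545),(.0545,.062),(.064,.0705),(.088,.1)):
        P=w[near&(z>a)&(z<b)]
        if len(P)>10: print(' z',a,b,len(P),rect(P[:,:2]),np.round(np.median(P,0),4))
    P=w[near&(z>.088)&(z<.1)]
    np.savetxt(n+'_k.txt',P)
c=np.load('top.npz');a=cv2.resize(c['frame'][150:225,185:300],None,fx=5,fy=5,interpolation=2)
b=cv2.resize(c['frame'][155:225,290:400],None,fx=5,fy=5,interpolation=2)[:,:550]
im=np.zeros((600,800,3),np.uint8)
im=np.hstack([cv2.resize(a,(400,261)),cv2.resize(b,(400,255))[:255] if 0 else cv2.resize(b,(400,261))])
s=np.load('scene.npz')['frame'];d=cv2.resize(s[155:230,280:380],(440,330),interpolation=2);e=cv2.resize(s[210:285,190:310],(360,330))
save('crop',np.vstack([im,np.hstack([d,e])]))
E
```

```text
around [0.525 0.28  0.01 ] [0.577 0.33  0.083]
fix [ 0.53757284 -0.01685535  0.03858457]
top box top 201 [array([552. , 305.2]), array([47.4, 30.4]), np.float64(32.6)] 0.07516021081562463
 z 0.005 0.014 1840 [array([537. , -21.1]), array([306.7, 310.9]), np.float64(12.4)] [0.5491 0.0075 0.0092]
 z 0.048 0.0545 426 [array([594.1, -12.1]), array([221.3, 191.9]), np.float64(77.8)] [ 0.5302 -0.0583  0.0515]
 z 0.0545 0.062 293 [array([597. , -10.9]), array([219.5, 195.2]), np.float64(78.1)] [0.5573 0.0904 0.0576]
 z 0.064 0.0705 222 [array([608.4, -26. ]), array([206. , 179.6]), np.float64(65.8)] [ 0.5243 -0.0682  0.0675]
 z 0.088 0.1 59 [array([523.9, -69.4]), array([30.5, 13. ]), np.float64(57.0)] [ 0.5234 -0.0677  0.0929]
scene box top 185 [array([548.7, 301.9]), array([46.6, 32.5]), np.float64(30.7)] 0.075047697944842
 z 0.005 0.014 957 [array([569.1, -38.8]), array([275.2, 242.4]), np.float64(70.7)] [0.5286 0.0088 0.0096]
 z 0.048 0.0545 277 [array([591.1, -15.7]), array([221. , 198.1]), np.float64(76.8)] [ 0.5178 -0.0487  0.0514]
 z 0.0545 0.062 207 [array([598.3, -10.4]), array([212.4, 191.8]), np.float64(78.8)] [0.5556 0.0878 0.0579]
 z 0.064 0.0705 108 [array([578.4, -88.9]), array([ 57.9, 183.1]), np.float64(74.3)] [ 0.5105 -0.0622  0.0673]
 z 0.088 0.1 38 [array([520.4, -72.4]), array([29.8, 12.2]), np.float64(61.0)] [ 0.5196 -0.0715  0.0926]
```

View pics/crop.png

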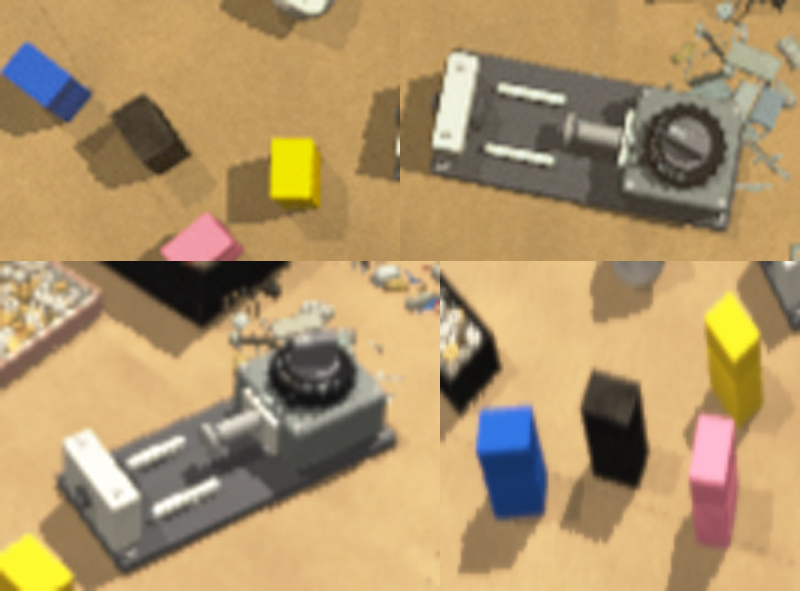

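The crops confirm the black box stands upright on its own at top (228,187). The knob bar and ring are at the housing end of the fixture. Next: the fixture axis and a clear corridor for the first move.

```bash
python3 - <<'E'
from h import *
def rect(p): 
    r=cv2.minAreaRect((p*1000).astype(np.float32));return [np.round(x,1) for x in r]
for n in('top','scene'):
    c=np.load(n+'.npz');w=cloud(c).reshape(-1,3);w=w[~np.isnan(w[:,0])]
    k=np.loadtxt(n+'_k.txt')[:,:2];K=np.array(rect(k)[0])/1000
    a=np.radians(78);e=np.array([np.cos(a),np.sin(a)]);q=np.array([-e[1],e[0]])
    X=(w[:,:2]-K)@e;Y=(w[:,:2]-K)@q;z=w[:,2]
    for nm,m in(('jaw',(X>.15)&(X<.2)&(abs(Y)<.07)&(z>.052)&(z<.064)),('house',(abs(X)<.055)&(abs(Y)<.055)&(z>.047)&(z<.056)),('ring',(abs(X)<.04)&(abs(Y)<.04)&(z>.063)&(z<.0705))
      ,('rails',(X>.07)&(X<.16)&(abs(Y)<.035)&(z>.0155)&(z<.024)),('ram',(X>.04)&(X<.12)&(abs(Y)<.02)&(z>.03)&(z<.06))):
        P=w[m];print(n,nm,len(P),rect(P[:,:2]),np.round([X[m].min(),X[m].max(),Y[m].min(),Y[m].max()],3))
    print(K)
    if n=='top':
        for y in np.arange(-.6,.4,.1):
            print(round(y,1),[round(float(z[(abs(w[:,1]-y-.05)<.05)&(abs(w[:,0]-x)<.05)].max(initial=0)),2) for x in np.arange(.25,.8,.1)])
E
```

```text
top jaw 211 [array([559.9,  93.3]), array([30.4, 69.5]), np.float64(77.5)] [ 0.151  0.182 -0.036  0.033]
top house 434 [array([525.4, -63.9]), array([91. , 79.7]), np.float64(77.7)] [-0.04   0.051 -0.04   0.04 ]
top ring 227 [array([523. , -69.6]), array([58.8, 59.5]), np.float64(48.4)] [-0.03   0.03  -0.031  0.03 ]
top rails 103 [array([551.8,  46.1]), array([85.3, 57.9]), np.float64(74.6)] [ 0.077  0.16  -0.035  0.026]
top ram 118 [array([536.9,  -6.5]), array([47.6, 37.4]), np.float64(77.5)] [ 0.04   0.088 -0.018  0.019]
[ 0.5239 -0.0694]
-0.6 [0.4, 0.4, 0.16, 0.16, 0.16, 0.16]
-0.5 [0.34, 0.13, 0.15, 0.17, 0.13, 0.15]
-0.4 [0.66, 0.13, 0.13, 0.13, 0.13, 0.07]
-0.3 [0.01, 0.02, 0.02, 0.02, 0.01, 0.01]
-0.2 [0.01, 0.03, 0.05, 0.06, 0.07, 0.07]
-0.1 [0.01, 0.02, 0.07, 0.1, 0.07, 0.07]
-0.0 [0.01, 0.04, 0.01, 0.06, 0.01, 0.03]
0.1 [0.01, 0.04, 0.08, 0.08, 0.06, 0.06]
0.2 [0.01, 0.01, 0.08, 0.08, 0.06, 0.05]
0.3 [0.01, 0.01, 0.01, 0.08, 0.08, 0.05]
scene jaw 148 [array([557.7,  94. ]), array([23.4, 71.3]), np.float64(78.6)] [ 0.159  0.182 -0.037  0.034]
scene house 238 [array([519.4, -69.3]), array([82.6, 83.1]), np.float64(78.3)] [-0.039  0.044 -0.04   0.043]
scene ring 119 [array([516.7, -68.7]), array([58.4, 51.9]), np.float64(44.4)] [-0.029  0.032 -0.028  0.031]
scene rails 71 [array([546.1,  42.4]), array([51.2, 54.2]), np.float64(78.3)] [ 0.092  0.143 -0.028  0.026]
scene ram 110 [array([533.6,  -9.5]), array([48. , 39.3]), np.float64(77.6)] [ 0.04   0.088 -0.019  0.02 ]
[ 0.5204 -0.0724]
```

Emit:
servo_tool([
  [[0.8,-0.69,-0.1,0,0,-0.144,0.7],[0.8,-0.69,-0.1,0,0,-0.144,0.7],[0.8,-0.69,-0.1,0,0,-0.144,0.7],[0.8,-0.69,-0.1,0,0,-0.144,0.7],[0.8,-0.69,-0.1,0,0,-0.144,0.7],[0.8,-0.69,-0.1,0,0,-0.144,0.7],[0.8,-0.69,-0.1,0,0,-0.144,0.7],[0.8,-0.69,-0.1,0,0,-0.144,0.7],[0.8,-0.69,-0.1,0,0,-0.144,0.7],[0.8,-0.69,-0.1,0,0,-0.144,0.7]],
])

```text
time_s: 1.03
tool_pos: [0.4116, -0.2903, 0.253]
tool_rot: [179.9, 0.0, 52.3]
force: [0.0, -0.4, 0.2]
grip_width: 0.0609
grasp_force: 0.0
```

Emit:
servo_tool([
  [[1.0,-0.27,0.04,0,0,-0.144,0.7],[1.0,-0.27,0.04,0,0,-0.144,0.7],[1.0,-0.27,0.04,0,0,-0.144,0.7],[1.0,-0.27,0.04,0,0,-0.144,0.7],[1.0,-0.27,0.04,0,0,-0.144,0.7],[1.0,-0.27,0.04,0,0,-0.144,0.7],[1.0,-0.27,0.04,0,0,-0.144,0.7],[1.0,-0.27,0.04,0,0,-0.144,0.7],[1.0,-0.27,0.04,0,0,-0.144,0.7],[1.0,-0.27,0.04,0,0,-0.144,0.7],[1.0,-0.27,0.04,0,0,-0.144,0.7]],
])

```text
time_s: 1.95
tool_pos: [0.531, -0.0081, 0.24]
tool_rot: [-179.9, 0.1, 77.8]
force: [0.3, -0.2, -0.1]
grip_width: 0.0607
grasp_force: 0.0
```

```bash
cat >> h.py <<'E'
def wrist(n):
    o=get_obs();c=eyes.read_camera('wrist');save(n,c['frame'])
    d=c['depth'];v,u=np.mgrid[0:400,0:640];a=(u-c['cx'])/c['fx'];b=(v-c['cy'])/c['fy'];r=np.hypot(a,b)+1e-9
    s=np.tan(r)/r  # depth along the axis
    p=np.dstack([a*s*d,b*s*d,d]);M=c['mount']
    Rw=R.from_euler('xyz',o['tool_rot'],degrees=True).as_matrix()
    w=(p@M[:3,:3].T+M[:3,3])@Rw.T+o['tool_pos'];w[d==0]=np.nan
    return o,c,w
def rect(p):
    r=cv2.minAreaRect((p*1000).astype(np.float32));return [np.round(x,1) for x in r]
E
python3 - <<'E'
from h import *
o,c,w=wrist('w1');np.save('w1.npy',w);print(o['tool_pos'],o['tool_rot'],o['qpos'])
w=w.reshape(-1,3);w=w[~np.isnan(w[:,0])]
K=np.array([.522,-.071]);a=np.radians(78);e=np.array([np.cos(a),np.sin(a)]);q=np.array([-e[1],e[0]])
X=(w[:,:2]-K)@e;Y=(w[:,:2]-K)@q;z=w[:,2]
for nm,m in(('knob',(abs(X)<.03)&(abs(Y)<.03)&(z>.089)&(z<.097)),('jaw',(X>.15)&(X<.2)&(abs(Y)<.07)&(z>.054)&(z<.062)),('ring',(abs(X)<.04)&(abs(Y)<.04)&(z>.064)&(z<.0695)),('rails',(X>.08)&(X<.15)&(abs(Y)<.032)&(z>.0165)&(z<.024)),
 ('screw',(X>.13)&(X<.158)&(abs(Y)<.02)&(z>.03)&(z<.055)),('ram',(X>.045)&(X<.12)&(abs(Y)<.02)&(z>.03)&(z<.052))):
    P=w[m];print(nm,len(P),np.round(np.median(P[:,2]),4),rect(P[:,:2]),np.round([X[m].min(),X[m].max(),Y[m].min(),Y[m].max()],4))
m=(np.hypot(w[:,0]-.55,w[:,1]-.303)<.06)&(z>.07)&(z<.08)
print('box',m.sum());
if m.sum()>5: print(rect(w[m][:,:2]))
E
```

```text
[ 0.53097039 -0.00808336  0.23999697] [-1.79949064e+02  7.31150054e-02  7.78193572e+01] [ 32.38287957   5.6034629  -36.4788436   97.40514897   3.45749889
  78.17449535 -16.85897323]
knob 306 0.0938 [array([520.9, -70. ]), array([32.5, 12.7]), np.float64(58.9)] [-0.016   0.0165 -0.0086  0.0111]
jaw 1217 0.0579 [array([558.8,  96. ]), array([22.8, 69.4]), np.float64(77.6)] [ 0.1595  0.1826 -0.036   0.0335]
ring 1035 0.0677 [array([520.6, -71.4]), array([62.3, 60.4]), np.float64(70.5)] [-0.0312  0.0326 -0.0287  0.0315]
rails 417 0.0199 [array([547. ,  43.5]), array([51.7, 50.9]), np.float64(77.4)] [ 0.0912  0.1434 -0.0258  0.0251]
screw 121 0.0482 [array([554.7,  78.8]), array([ 7.4, 27.7]), np.float64(78.4)] [ 0.1497  0.1571 -0.0147  0.013 ]
ram 503 0.0421 [array([532.3,  -5.3]), array([45.4, 26.6]), np.float64(72.7)] [ 0.045   0.0882 -0.0114  0.0189]
box 0
```

View pics/w1.png

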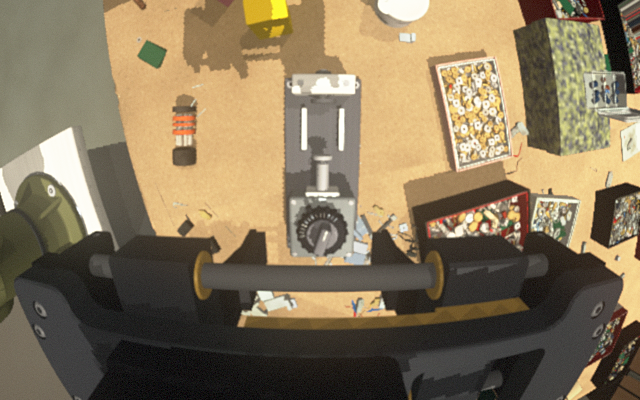

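The wrist view shows the fixture squarely: knob (323,230), ram (322,170), rails (304/341,130), jaw (323,85). The wrist calibration agrees with known dimensions. Next I move over the black box.

Emit:
servo_tool([
  [[1.0,-0.16,0.2,0,0,0.256,0.7],[1.0,-0.16,0.2,0,0,0.256,0.7],[1.0,-0.16,0.2,0,0,0.256,0.7],[1.0,-0.16,0.2,0,0,0.256,0.7],[1.0,-0.16,0.2,0,0,0.256,0.7],[1.0,-0.16,0.2,0,0,0.256,0.7],[1.0,-0.16,0.2,0,0,0.256,0.7],[1.0,-0.16,0.2,0,0,0.256,0.7],[1.0,-0.16,0.2,0,0,0.256,0.7],[1.0,-0.16,0.2,0,0,0.256,0.7]],
])

```text
time_s: 2.83
tool_pos: [0.545, 0.3015, 0.1792]
tool_rot: [-179.8, 0.1, 32.2]
force: [-0.8, -1.4, -0.1]
grip_width: 0.0608
grasp_force: 0.0
```

```bash
python3 - <<'E'
from h import *
o,c,w=wrist('w2');print(o['tool_pos'],o['tool_rot'],o['qpos'])
w=w.reshape(-1,3);w=w[~np.isnan(w[:,0])]
z=w[:,2];m=(np.hypot(w[:,0]-.549,w[:,1]-.304)<.05)&(z>.071)&(z<.08)
print('box',m.sum(),rect(w[m][:,:2]),np.median(z[m]))
E
```

```text
[0.54502428 0.30151433 0.17916399] [-1.79834821e+02  7.00713050e-02  3.21824230e+01] [  1.71545877  21.41409822 -41.63060585  89.34877236  14.37653858
  74.83519236 -99.55724669]
box 1734 [array([549.5, 304.4]), array([45.3, 31. ]), np.float64(32.5)] 0.07557782110689357
```

View pics/w2.png

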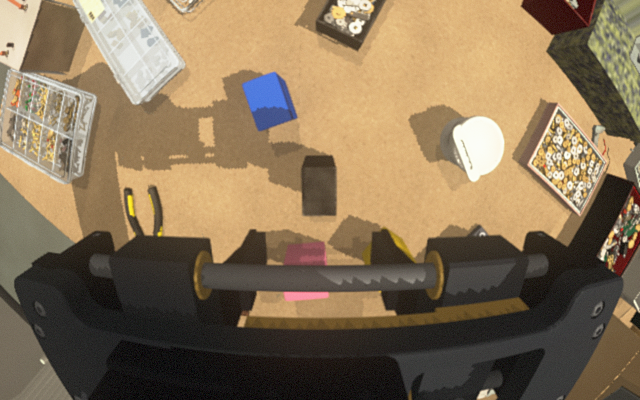

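The wrist view shows the black box at (320,187), aligned with the tool, with clear space for both fingers. I'll lower and grip.

Emit:
servo_tool([
  [[0.018,0,0.1,0,0,-0.002,0.7],[0.018,0,0.2,0,0,-0.002,0.7],[0.018,0,0.3,0,0,-0.002,0.7],[0.018,0,0.38,0,0,-0.002,0.7],[0.018,0,0.43,0,0,-0.002,0.7],[0.018,0,0.457,0,0,-0.002,0.7],[0.018,0,0.457,0,0,-0.002,0.7],[0.018,0,0.457,0,0,-0.002,0.2],[0.018,0,0.457,0,0,-0.002,0.2],[0.018,0,0.457,0,0,-0.002,0.2],[0.018,0,0.457,0,0,-0.002,0.2],[0.018,0,0.457,0,0,-0.002,0.2]],
], grip_force=20)

```text
time_s: 3.88
tool_pos: [0.5516, 0.3014, 0.0444]
tool_rot: [180.0, -0.1, 32.3]
force: [-0.6, 0.7, -0.4]
grip_width: 0.0355
grasp_force: 0.3
```

Emit:
servo_tool([
  [[0,0,0,0,0,0,0.2],[0,0,0,0,0,0,0.2],[0,0,0,0,0,0,0.2],[0,0,0,0,0,0,0.2],[0,0,0,0,0,0,0.2]],
])

```text
time_s: 4.3
tool_pos: [0.5513, 0.3016, 0.044]
tool_rot: [-180.0, -0.1, 32.3]
force: [-0.8, 1.8, 5.5]
grip_width: 0.0316
grasp_force: 19.3
```

Emit:
servo_tool([
  [[0,0,-0.08,0,0,0,0.2],[0,0,-0.2,0,0,0,0.2],[0,0,-0.32,0,0,0,0.2],[0,0,-0.36,0,0,0,0.2],[-0.07,0.11,-0.36,0,0,-0.04,0.2],[-0.14,0.22,-0.36,0,0,-0.08,0.2],[-0.21,0.33,-0.36,0,0,-0.12,0.2],[-0.29,0.44,-0.36,0,0,-0.16,0.2],[-0.36,0.55,-0.36,0,0,-0.19,0.2],[-0.43,0.65,-0.36,0,0,-0.22,0.2],[-0.472,0.72,-0.36,0,0,-0.252,0.2],[-0.472,0.72,-0.36,0,0,-0.252,0.2]],
])

```text
time_s: 5.3
tool_pos: [0.5463, 0.0324, 0.1499]
tool_rot: [-179.9, 0.4, 77.3]
force: [0.7, -1.1, -0.5]
grip_width: 0.0316
grasp_force: 19.3
```

Emit:
servo_tool([
  [[0,0,0,0,0,0,0.2],[0,0,0,0,0,0,0.2],[0,0,0,0,0,0,0.2],[0,0,0,0,0,0,0.2]],
])

```text
time_s: 5.63
tool_pos: [0.5466, 0.0446, 0.1513]
tool_rot: [-180.0, -0.0, 77.8]
force: [0.3, 0.6, -0.9]
grip_width: 0.0318
grasp_force: 19.3
```

```bash
cat > box.py <<'E'
from h import *
import sys
o,c,w=wrist(sys.argv[1]);print(o['tool_pos'],o['tool_rot'],o['qpos'],o['force'],o['wrist_torque'],o['grip_width'])
w=w.reshape(-1,3);w=w[~np.isnan(w[:,0])];z=w[:,2]
K=np.array([.5208,-.0705]);a=np.radians(77.6);e=np.array([np.cos(a),np.sin(a)]);q=np.array([-e[1],e[0]])
X=(w[:,:2]-K)@e-.068;Y=(w[:,:2]-K)@q
m=(abs(X-.05)<.03)&(abs(Y)<.03)&(z>.06);print('n',m.sum())
if m.sum()>9:
  t=np.percentile(z[m],95);m&=z>t-.005;print('top',t,np.c_[X,Y][m].min(0),np.c_[X,Y][m].max(0),rect(np.c_[X,Y][m]))
T=np.array(o['tool_pos'][:2]);print('tcp fix',(T-K)@e-.068,(T-K)@q)
E
python3 box.py w3
```

```text
[0.54656374 0.04461247 0.15127317] [-1.79979534e+02 -2.47756691e-02  7.77969279e+01] [ 32.13098339  13.14802716 -44.4495597  101.75791022   9.78658116
  69.065634   -27.28914777] [ 0.29217159  0.59347621 -0.94099224] [-0.02672235 -0.08644053  0.01005532] 0.0318348271740004
n 31732
top 0.274014280265297 [ 0.07016246 -0.01721345] [0.07770521 0.02998564] [array([74.7,  6.4]), array([ 6.9, 47.2]), np.float64(4.4)]
tcp fix 0.04995954097186417 -0.00044401406928373636
```

View pics/w3.png

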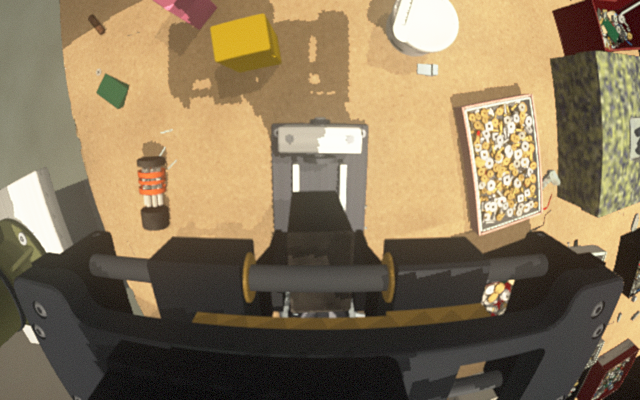

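The box is held centred over the nest: fixture x = 50.0, y = -0.4, yaw within 0.2°. The rails are visible at (295,178) and (343,180). I'll lower it.

Emit:
servo_tool([
  [[0,0,0.06,0,0,0.001,0.2],[0,0,0.13,0,0,0.001,0.2],[0,0,0.19,0,0,0.001,0.2],[0,0,0.24,0,0,0.001,0.2],[0,0,0.28,0,0,0.001,0.2],[0,0,0.295,0,0,0.001,0.2],[0,0,0.31,0,0,0.001,0.2],[0,0,0.318,0,0,0.001,0.2],[0,0,0.322,0,0,0.001,0.2],[0,0,0.322,0,0,0.001,0.2],[0,0,0.322,0,0,0.001,0.2]],
])

```text
time_s: 6.6
tool_pos: [0.5473, 0.0428, 0.0554]
tool_rot: [179.9, -0.0, 77.5]
force: [-0.8, 0.5, -0.4]
grip_width: 0.0317
grasp_force: 19.3
```

Emit:
servo_tool([
  [[0,0,0.003,0,0,0,0.2],[0,0,0.005,0,0,0,0.2],[0,0,0.006,0,0,0,0.2],[0,0,0.006,0,0,0,0.2]],
])

```text
time_s: 6.93
tool_pos: [0.5472, 0.0427, 0.0539]
tool_rot: [180.0, 0.0, 77.5]
force: [-1.8, -0.2, 5.5]
grip_width: 0.0312
grasp_force: 19.4
```

Contact felt at 5.5 N. I'll release slowly and rise.

Emit:
servo_tool([
  [[0,0,0,0,0,0,0.6],[0,0,0,0,0,0,0.6],[0,0,0,0,0,0,0.6],[0,0,0,0,0,0,0.6],[0,0,0,0,0,0,0.6],[0,0,-0.05,0,0,0,0.6],[0,0,-0.12,0,0,0,0.6],[0,0,-0.22,0,0,0,0.6],[0,0,-0.33,0,0,0,0.6],[0,0,-0.4,0,0,0,0.6],[0,0,-0.4,0,0,0,0.6]],
])

```text
time_s: 7.85
tool_pos: [0.55, 0.0434, 0.1781]
tool_rot: [179.5, -0.1, 77.5]
force: [1.2, 0.8, 0.4]
grip_width: 0.0523
grasp_force: 0.0
```

Emit:
servo_tool([
  [[-0.1,0,0,0,0,0.03,0.5],[-0.2,-0.01,0,0,0,0.06,0.5],[-0.3,-0.012,0.02,0,0,0.09,0.5],[-0.392,-0.012,0.03,0,0,0.103,0.5],[-0.392,-0.012,0.03,0,0,0.103,0.5],[-0.392,-0.012,0.03,0,0,0.103,0.5],[-0.392,-0.012,0.03,0,0,0.103,0.5],[-0.392,-0.012,0.03,0,0,0.103,0.5],[-0.392,-0.012,0.03,0,0,0.103,0.5]],
])

```text
time_s: 8.6
tool_pos: [0.5181, -0.0696, 0.164]
tool_rot: [-180.0, -0.0, 59.1]
force: [-0.5, 0.5, 1.0]
grip_width: 0.0433
grasp_force: 0.0
```

```bash
cat > box.py <<'E'
from h import *
import sys
o,c,w=wrist(sys.argv[1]);np.set_printoptions(precision=4,suppress=True)
print(o['tool_pos'],o['tool_rot'],o['qpos'],o['force'],o['wrist_torque'],o['grip_width'])
w=w.reshape(-1,3);w=w[~np.isnan(w[:,0])];z=w[:,2]
K=np.array([.5208,-.0705]);a=np.radians(77.6);e=np.array([np.cos(a),np.sin(a)]);q=np.array([-e[1],e[0]])
XY=np.c_[(w[:,:2]-K)@e-.068,(w[:,:2]-K)@q];X,Y=XY.T
for nm,m in(('box',(abs(X-.05)<.04)&(abs(Y)<.04)&(z>.081)&(z<.091)),('knob',(abs(X+.068)<.02)&(abs(Y)<.02)&(z>.09)&(z<.097)),('ram',(X<.03)&(X>.005)&(abs(Y)<.02)&(z>.03)&(z<.051)),
  ('screw',(X<.09)&(X>.074)&(abs(Y)<.02)&(z>.025)&(z<.054)),('lug',(np.hypot(X+.068,Y)>.0305)&(np.hypot(X+.068,Y)<.036)&(z>.055)&(z<.07))):
  if m.sum()>5: print(nm,m.sum(),np.median(z[m]),XY[m].min(0),XY[m].max(0),rect(XY[m]))
T=np.array(o['tool_pos'][:2]);print('tcp fix',(T-K)@e-.068,(T-K)@q)
E
python3 box.py w4
```

```text
[ 0.5181 -0.0696  0.164 ] [-179.9965   -0.0272   59.0975] [ 40.9626   7.811  -38.7517 104.429    5.1824  69.5318 -30.2468] [-0.5308  0.4725  1.0207] [-0.0189 -0.0557  0.0064] 0.043295584576951915
box 2252 0.08554205502759048 [ 0.0249 -0.0142] [0.0709 0.0176] [array([47.9,  1.6]), array([46.1, 31.8]), np.float64(0.3)]
knob 607 0.0938366463182991 [-0.0844 -0.0102] [-0.052   0.0095] [array([-67.9,  -0.1]), array([12.1, 31.4]), np.float64(72.0)]
ram 352 0.04274653912321513 [ 0.005  -0.0143] [0.0289 0.0159] [array([15.9, -0.6]), array([22.7, 30.4]), np.float64(7.0)]
screw 189 0.04796277012377187 [ 0.0805 -0.0155] [0.0899 0.0135] [array([85.3, -1. ]), array([29. ,  9.3]), np.float64(89.4)]
lug 98 0.06394542710494301 [-0.0985 -0.0306] [-0.0364  0.03  ] [array([-67.9,  -0.5]), array([60.2, 61.6]), np.float64(87.7)]
tcp fix -0.06771839903610205 0.0028313488830705854
```

View pics/w4.png

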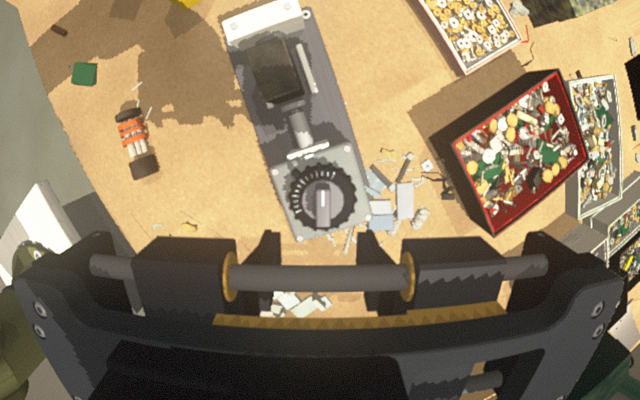

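The box stands square in the nest (x 47.9, y 1.6, top 85.5 mm), and the bar grip shows at (322,208). I'll lower over the knob, stopping short to check.

Emit:
servo_tool([
  [[0.002,0.009,0.06,0,0,-0.003,0.5],[0.002,0.009,0.12,0,0,-0.003,0.5],[0.002,0.009,0.17,0,0,-0.003,0.5],[0.002,0.009,0.2,0,0,-0.003,0.5],[0.002,0.009,0.22,0,0,-0.003,0.5],[0.002,0.009,0.22,0,0,-0.003,0.5],[0.002,0.009,0.22,0,0,-0.003,0.5],[0.002,0.009,0.22,0,0,-0.003,0.5]],
])

```text
time_s: 9.32
tool_pos: [0.5212, -0.0721, 0.0989]
tool_rot: [179.9, -0.0, 59.5]
force: [0.8, -0.6, 0.2]
grip_width: 0.0436
grasp_force: 0.0
```

Emit:
servo_tool([
  [[0.004,-0.004,0.02,0,0,0,0.5],[0.004,-0.004,0.04,0,0,0,0.5],[0.004,-0.004,0.055,0,0,0,0.5],[0.004,-0.004,0.065,0,0,0,0.5],[0.004,-0.004,0.07,0,0,0,0.5],[0.004,-0.004,0.07,0,0,0,0.5],[0.004,-0.004,0.07,0,0,0,0.5],[0.004,-0.004,0.07,0,0,0,0.5]],
])

```text
time_s: 9.98
tool_pos: [0.5202, -0.0705, 0.0772]
tool_rot: [180.0, -0.0, 59.5]
force: [-0.2, 0.6, -0.3]
grip_width: 0.0435
grasp_force: 0.0
```

Emit:
servo_tool([
  [[0,0.002,0,0,0,0,0.05],[0,0.002,0,0,0,0,0.05],[0,0.002,0,0,0,0,0.05],[0,0.002,0,0,0,0,0.05],[0,0.002,0,0,0,0,0.05],[0,0.002,0,0,0,0,0.05],[0,0.002,0,0,0,0,0.05],[0,0.002,0,0,0,0,0.05]],
], grip_force=45)

```text
time_s: 10.65
tool_pos: [0.5212, -0.0712, 0.0772]
tool_rot: [179.9, -0.0, 59.5]
force: [3.6, -1.2, -2.6]
grip_width: 0.0116
grasp_force: 45.0
```

```bash
cat > st.py <<'E'
from h import *
o=get_obs();print(o['time_s'],*[np.round(o[k],3) for k in('tool_pos','tool_rot','force','wrist_torque','grip_width','grasp_force')],np.round(o['qpos'][-1],1))
E
python3 st.py
```

```text
10.65 [ 0.521 -0.071  0.077] [ 1.79906e+02 -2.00000e-02  5.94700e+01] [ 3.565 -1.218 -2.562] [-0.355 -0.723  0.032] 0.012 44.999 -33.5
```

Emit:
servo_tool([
  [[0,0,0,0,0,0.012,0.05],[0,0,0,0,0,0.025,0.05],[0,0,0,0,0,0.038,0.05],[0,0,0,0,0,0.05,0.05],[0,0,0,0,0,0.063,0.05],[0,0,0,0,0,0.075,0.05],[0,0,0,0,0,0.088,0.05],[0,0,0,0,0,0.1,0.05],[0,0,0,0,0,0.113,0.05],[0,0,0,0,0,0.125,0.05],[0,0,0,0,0,0.125,0.05],[0,0,0,0,0,0.125,0.05]],
])

```text
time_s: 11.65
tool_pos: [0.5211, -0.0711, 0.0772]
tool_rot: [179.9, -0.0, 37.0]
force: [4.0, -2.1, -1.9]
grip_width: 0.012
grasp_force: 45.0
```

```bash
python3 st.py; python3 box.py w5
```

```text
11.65 [ 0.521 -0.071  0.077] [ 1.79934e+02 -4.40000e-02  3.70210e+01] [ 3.999 -2.108 -1.864] [-0.412 -0.79  -0.012] 0.012 44.997 -55.2
[ 0.5211 -0.0711  0.0772] [179.9344  -0.0444  37.021 ] [ 36.5795  13.355  -35.0366 109.4042   8.8504  59.8183 -55.1672] [ 3.9994 -2.1081 -1.8638] [-0.4121 -0.79   -0.0122] 0.012016420495424712
box 4415 0.08552840832168114 [ 0.0252 -0.0144] [0.0714 0.0177] [array([48.3,  1.7]), array([46.1, 32. ]), np.float64(0.1)]
knob 992 0.09378398057689485 [-0.0744 -0.0184] [-0.0503  0.0057] [array([-61. ,  -4.5]), array([24.8, 22.7]), np.float64(14.9)]
ram 952 0.04259230139219963 [ 0.005  -0.0143] [0.0298 0.0166] [array([16.3, -0.1]), array([23.7, 31.1]), np.float64(6.5)]
screw 183 0.04170154618897625 [ 0.0802 -0.0155] [ 0.0864 -0.0071] [array([ 83.3, -11.3]), array([6.2, 8.4]), np.float64(0.1)]
lug 217 0.06327456976541017 [-0.0883 -0.0315] [-0.0356  0.0233] [array([-55.6,  -9. ]), array([64.5, 30.9]), np.float64(49.4)]
tcp fix -0.06852948133865278 -0.0004211086309378411
```

Emit:
servo_tool([
  [[0,0,0,0,0,0.01,0.05],[0,0,0,0,0,0.02,0.05],[0,0,0,0,0,0.03,0.05],[0,0,0,0,0,0.04,0.05],[0,0,0,0,0,0.05,0.05]],
])

```text
time_s: 12.12
tool_pos: [0.521, -0.0711, 0.0771]
tool_rot: [179.9, -0.0, 28.0]
force: [3.3, -3.0, -1.9]
grip_width: 0.0113
grasp_force: 45.0
```

```bash
python3 st.py; python3 box.py w6|grep -v -e knob -e lug
```

```text
12.1167 [ 0.521 -0.071  0.077] [ 1.79944e+02 -4.60000e-02  2.79630e+01] [ 3.267 -2.971 -1.881] [-0.37  -0.844  0.199] 0.011 45.039 -64.0
[ 0.521  -0.0711  0.0771] [179.9437  -0.046   27.9631] [ 35.5798  13.177  -33.9092 109.4404   8.4935  59.7707 -63.9531] [ 3.267  -2.9713 -1.8814] [-0.3701 -0.8443  0.1991] 0.01129875474453166
box 4026 0.08545304358153505 [ 0.0277 -0.0146] [0.0742 0.0178] [array([50.9,  1.6]), array([32.4, 46.6]), np.float64(89.9)]
ram 1034 0.04245234159993573 [ 0.005  -0.0143] [0.03   0.0167] [array([17.2,  0.8]), array([24.7, 31. ]), np.float64(1.8)]
screw 161 0.04151428252084184 [ 0.0799 -0.0157] [ 0.0867 -0.0076] [array([ 83.7, -11.9]), array([7.1, 7.7]), np.float64(7.1)]
tcp fix -0.06850599109540728 -0.0003499611587082996
```

Emit:
servo_tool([
  [[0,0,0,0,0,0.01,0.05],[0,0,0,0,0,0.02,0.05],[0,0,0,0,0,0.03,0.05],[0,0,0,0,0,0.04,0.05],[0,0,0,0,0,0.05,0.05],[0,0,0,0,0,0.06,0.05],[0,0,0,0,0,0.07,0.05],[0,0,0,0,0,0.075,0.05],[0,0,0,0,0,0.08,0.05]],
])

```text
time_s: 12.92
tool_pos: [0.521, -0.071, 0.0772]
tool_rot: [180.0, -0.1, 13.6]
force: [3.9, -2.8, -2.5]
grip_width: 0.0115
grasp_force: 45.0
```

```bash
python3 st.py; python3 box.py w7|grep -v -e knob -e lug
```

```text
12.9167 [ 0.521 -0.071  0.077] [ 1.79963e+02 -6.00000e-02  1.35930e+01] [ 3.899 -2.815 -2.542] [-0.427 -1.003  0.259] 0.012 45.04 -77.9
[ 0.521  -0.071   0.0772] [179.9631  -0.0598  13.593 ] [ 34.0077  12.9098 -32.1378 109.4866   7.9337  59.7019 -77.8937] [ 3.8992 -2.8146 -2.5417] [-0.4271 -1.0033  0.2592] 0.01151327393433772
box 3407 0.08545420195971633 [ 0.0314 -0.0149] [0.0782 0.0177] [array([54.8,  1.4]), array([32.6, 46.8]), np.float64(89.9)]
ram 856 0.04196104065721614 [ 0.005  -0.0127] [0.03   0.0104] [array([17.6, -1. ]), array([23., 25.]), np.float64(89.2)]
screw 135 0.040142425596752636 [ 0.0743 -0.0158] [ 0.0865 -0.0098] [array([ 81. , -14.3]), array([12.7,  5.5]), np.float64(18.7)]
tcp fix -0.06842669917540385 -0.00034775531068393923
```

Emit:
servo_tool([
  [[0,0,0,0,0,0.005,0.05],[0,0,0,0,0,0.01,0.05],[0,0,0,0,0,0.015,0.05],[0,0,0,0,0,0.02,0.05],[0,0,0,0,0,0.025,0.05]],
])

```text
time_s: 13.38
tool_pos: [0.521, -0.071, 0.0772]
tool_rot: [180.0, -0.1, 9.1]
force: [5.2, -2.5, -2.2]
grip_width: 0.0117
grasp_force: 45.0
```

```bash
python3 st.py; python3 box.py w8|grep box
```

```text
13.3833 [ 0.521 -0.071  0.077] [ 1.79971e+02 -6.10000e-02  9.07800e+00] [ 5.24  -2.548 -2.194] [-0.442 -0.977  0.22 ] 0.012 45.039 -82.3
box 3229 0.08546169997851247 [ 0.0322 -0.0149] [0.0794 0.0177] [array([55.8,  1.3]), array([47.1, 32.5]), np.float64(0.5)]
```

Emit:
servo_tool([
  [[0,0,0,0,0,0.005,0.05],[0,0,0,0,0,0.01,0.05],[0,0,0,0,0,0.015,0.05]],
])

```text
time_s: 13.68
tool_pos: [0.521, -0.071, 0.0772]
tool_rot: [180.0, -0.1, 6.4]
force: [5.1, -1.4, -2.8]
grip_width: 0.0112
grasp_force: 45.0
```

```bash
python3 st.py; python3 box.py w9|grep box
```

```text
13.6833 [ 0.521 -0.071  0.077] [ 1.79974e+02 -6.30000e-02  6.38000e+00] [ 5.074 -1.364 -2.809] [-0.404 -1.055  0.24 ] 0.011 45.039 -84.9
box 3127 0.08546961550517665 [ 0.0333 -0.0147] [0.0797 0.0173] [array([56.5,  1.2]), array([46.4, 32. ]), np.float64(0.4)]
```

Emit:
servo_tool([
  [[0,0,0,0,0,0.005,0.05],[0,0,0,0,0,0.01,0.05],[0,0,0,0,0,0.015,0.05]],
])

```text
time_s: 13.98
tool_pos: [0.521, -0.0709, 0.0772]
tool_rot: [180.0, -0.1, 3.7]
force: [5.7, -1.8, -2.7]
grip_width: 0.0116
grasp_force: 45.0
```

```bash
python3 st.py; python3 box.py w10|grep box
```

```text
13.9833 [ 0.521 -0.071  0.077] [ 1.79982e+02 -6.30000e-02  3.67800e+00] [ 5.658 -1.772 -2.665] [-0.416 -1.033  0.293] 0.012 45.039 -87.5
box 3020 0.08545146064541435 [ 0.0339 -0.0148] [0.0801 0.018 ] [array([57.2,  1.4]), array([32.6, 46.3]), np.float64(89.1)]
```

Emit:
servo_tool([
  [[0,0,0,0,0,0.005,0.05],[0,0,0,0,0,0.01,0.05]],
])

```text
time_s: 14.2
tool_pos: [0.521, -0.0709, 0.0772]
tool_rot: [180.0, -0.1, 1.9]
force: [4.6, -1.8, -3.1]
grip_width: 0.0121
grasp_force: 45.0
```

```bash
python3 st.py; python3 box.py w11|grep box
```

```text
14.2 [ 0.521 -0.071  0.077] [ 1.79983e+02 -6.10000e-02  1.88400e+00] [ 4.578 -1.783 -3.114] [-0.388 -1.01   0.227] 0.012 45.039 -89.3
box 2944 0.0853984284285893 [ 0.0344 -0.0148] [0.0809 0.0174] [array([57.7,  1.3]), array([31.9, 46.9]), np.float64(89.0)]
```

Emit:
servo_tool([
  [[0,0,0,0,0,0.005,0.05],[0,0,0,0,0,0.01,0.05]],
])

```text
time_s: 14.42
tool_pos: [0.521, -0.0709, 0.0772]
tool_rot: [180.0, -0.1, 0.1]
force: [4.3, -1.9, -3.0]
grip_width: 0.0115
grasp_force: 45.0
```

```bash
python3 st.py; python3 box.py w12|grep box
```

```text
14.4167 [ 0.521 -0.071  0.077] [ 1.79985e+02 -6.30000e-02  8.40000e-02] [ 4.293 -1.9   -3.012] [-0.363 -1.059  0.284] 0.011 45.038 -91.0
box 2909 0.08543479968643139 [ 0.0348 -0.0147] [0.0816 0.0181] [array([58.1,  1.6]), array([32.8, 46.6]), np.float64(89.0)]
```

Emit:
servo_tool([
  [[0,0,0,0,0,0.005,0.05],[0,0,0,0,0,0.01,0.05]],
])

```text
time_s: 14.63
tool_pos: [0.521, -0.0709, 0.0772]
tool_rot: [180.0, -0.1, -1.7]
force: [4.9, -1.5, -2.8]
grip_width: 0.0114
grasp_force: 45.1
```

```bash
python3 st.py; python3 box.py w13|grep box
```

```text
14.6333 [ 0.521 -0.071  0.077] [ 1.79985e+02 -6.50000e-02 -1.71100e+00] [ 4.869 -1.531 -2.836] [-0.385 -1.027  0.293] 0.011 45.062 -92.8
box 2835 0.0854311480121586 [ 0.0352 -0.0147] [0.0813 0.0177] [array([58.2,  1.5]), array([32.4, 46.1]), np.float64(89.9)]
```

Emit:
servo_tool([
  [[0,0,0,0,0,0.004,0.05],[0,0,0,0,0,0.008,0.05]],
])

```text
time_s: 14.85
tool_pos: [0.521, -0.0709, 0.0772]
tool_rot: [180.0, -0.1, -3.1]
force: [4.5, -1.8, -3.1]
grip_width: 0.0116
grasp_force: 45.1
```

```bash
python3 st.py; python3 box.py w14|grep box
```

```text
14.85 [ 0.521 -0.071  0.077] [ 1.79983e+02 -6.50000e-02 -3.13100e+00] [ 4.524 -1.824 -3.147] [-0.358 -1.014  0.365] 0.012 45.085 -94.2
box 2695 0.08543114488898859 [ 0.035  -0.0146] [0.0814 0.0172] [array([58.3,  1.3]), array([31.6, 46.6]), np.float64(89.5)]
```

The box has stopped at x = 58.3 and the load is about 7–8 N. One small step more.

Emit:
servo_tool([
  [[0,0,0,0,0,0.003,0.05],[0,0,0,0,0,0.006,0.05]],
])

```text
time_s: 15.07
tool_pos: [0.521, -0.0709, 0.0772]
tool_rot: [180.0, -0.1, -4.2]
force: [4.3, -1.3, -1.7]
grip_width: 0.0117
grasp_force: 45.1
```

```bash
python3 st.py; python3 box.py w15|grep -e box -e lug
```

```text
15.0667 [ 0.521 -0.071  0.077] [ 1.79984e+02 -6.30000e-02 -4.19300e+00] [ 4.301 -1.264 -1.712] [-0.366 -1.053  0.362] 0.012 45.104 -95.2
box 2599 0.08541002132078457 [ 0.0352 -0.0149] [0.0815 0.0183] [array([58.2,  1.8]), array([46.2, 33.1]), np.float64(0.5)]
lug 158 0.06260817441402922 [-0.0987 -0.0317] [-0.0375  0.004 ] [array([-66. , -15.6]), array([61.9, 30.9]), np.float64(8.1)]
```

Load is about 8–10 N by torque and geometry. I'll release and rise.

Emit:
servo_tool([
  [[0,0,0,0,0,0.001,0.05],[0,0,0,0,0,0.001,0.4],[0,0,0,0,0,0.001,0.4],[0,0,0,0,0,0.001,0.4],[0,0,0,0,0,0.001,0.4],[0,0,0,0,0,0.001,0.4],[0,0,-0.03,0,0,0.001,0.4],[0,0,-0.1,0,0,0.001,0.4],[0,0,-0.2,0,0,0.001,0.4],[0,0,-0.3,0,0,0.001,0.4],[0,0,-0.35,0,0,0.001,0.4],[0,0,-0.35,0,0,0.001,0.4]],
])

```text
time_s: 16.12
tool_pos: [0.5231, -0.0708, 0.187]
tool_rot: [179.9, -0.4, -4.4]
force: [0.4, -0.0, -0.5]
grip_width: 0.0347
grasp_force: 0.0
```

```bash
python3 box.py w16; python3 - <<'E'
from h import *
for n in('top','scene'):
    c=eyes.read_camera(n);save(n+'9',c['frame'])
import cv2
a=cv2.imread('pics/w16.png');s=cv2.imread('pics/scene9.png')[150:235,270:390]
s=cv2.resize(s,(560,397));w=cv2.imread('pics/w4.png')
cv2.imwrite('pics/fin.png',cv2.resize(np.hstack([a,s[:397] if 0 else cv2.resize(s,(560,400))]),(800,267)))
E
```

```text
[ 0.5231 -0.0708  0.187 ] [179.9215  -0.4449  -4.4195] [ 33.5219   6.1591 -30.4842 102.6872   3.3813  71.5859 -92.2819] [ 0.4408 -0.0391 -0.5312] [ 0.0017 -0.0199  0.0203] 0.03465927119790483
box 1445 0.0854269046710514 [ 0.0349 -0.0146] [0.0808 0.0177] [array([58. ,  1.5]), array([32., 46.]), np.float64(89.1)]
knob 491 0.09378613614719193 [-0.0761 -0.0161] [-0.0602  0.0151] [array([-68. ,  -0.4]), array([12.2, 30.5]), np.float64(8.2)]
ram 311 0.0418985606819032 [ 0.005  -0.0085] [0.0299 0.0066] [array([17.5, -1. ]), array([24.9, 15.1]), np.float64(0.3)]
screw 45 0.041197931706353885 [ 0.0741 -0.0157] [ 0.0857 -0.012 ] [array([ 79.9, -14.5]), array([11.3,  3.4]), np.float64(10.3)]
lug 95 0.0636639784923096 [-0.0995 -0.0318] [-0.0367  0.0289] [array([-68.4,  -1.5]), array([60.6, 61.8]), np.float64(87.1)]
tcp fix -0.06782566916811665 -0.0023661558534642307
```

View pics/fin.png

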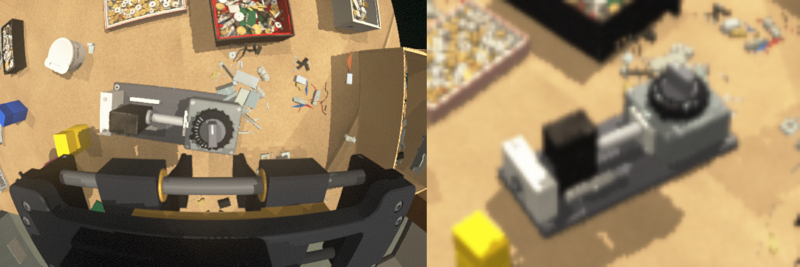

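The box stands against the stop screw. The knob bar turned with the tool, about 64° clockwise, and the fingers stayed well above the ring. The gripper is clear.

```bash
python3 -c "
from cell import env
print(env.sign_off())"
```

```text
the job is handed in; nothing more can be done
None
```

I stood the black box in the fixture, clamped it against the stop screw with an estimated 8–10 N (from wrist torque and ram travel), and let go; the job is handed in. I saw no sign that the ring moved, but I did not measure its angle afterwards.

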